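# Tip the flat carton over into its marked place

### The arm

A 7-joint arm with a two-finger parallel gripper is mounted at the origin on the work surface. World frame = base frame: x ahead of the robot, y to its left, z up, the work surface at z = 0. Lengths are in mm, angles in rad, forces in N, time in s.
With the tool pointing down it reaches from about 400 to 875 mm from the base axis. Payload 19.3 kg.
Tool frame: the origin (TCP) lies at the very end of the fingers, on their centre line; the grasp point (between the pads) lies 19 mm behind it (grip_point_offset is the z of the grasp point in the tool frame, in mm); z points along the fingers, x is the direction in which the jaws open and shut, and the axes are right-handed (so a half turn about z gives the same grasp; the last joint's range is limited). The gripper opens to 85 mm and grips with 20 to 120 N. Pads are 22 mm wide; open, the fingers measure 114 mm over their backs; the gripper's body (76 mm by 85 mm) begins 54 mm behind the grasp point. The pads swing forward as they close: fully open they stand 13 mm farther back than shut.
Start: joints at [1.039, 0.521, -0.036, 1.599, 0.021, 1.021, -0.113], TCP at [278.447, -559.536, 197.591] pointing down, gripper open.
Joint ranges: [-2.91, 2.91], [-0.3, 2.13], [-1.5, 1.42], [0.17, 2.43], [-1.26, 4.41], [0.16, 1.93], [-2.52, 2.52]. Speed limits (rad/s): [1.89, 1.89, 2.39, 2.39, 3.01, 3.01, 3.01].

### API

Orientations are given as a 3x3 rotation matrix whose columns are the frame's x, y, z axes.
In Python, from workcell import movep, movel, goto_joints, open_gripper, clamp, wait, inverse_kinematics, read_state, camera, PlanningError, finish_job, grip_point_offset gives the robot as it stands. Calls block until the motion is done:
- movep(position, orientation): joint-space move of the TCP to a pose.
- movel(position, frame=None, max_speed=150, guard=None): straight line of the TCP; frame=None keeps the orientation; max_speed is the mean speed in mm/s. With guard (N) it stops when the force on the tool has changed by that much, and returns True; else False.
- goto_joints(angles): joint-space move.
- open_gripper() and clamp(): open the fingers fully, or close them until they stop; the grip force is fixed at half the most.
- wait(seconds).
- inverse_kinematics(position, orientation): joint angles nearest the present ones, or None.
- read_state(): the state.
- camera(name): name is "scene" or "top" or "wrist"; returns a dict with "image" (384x512x3 uint8, blue, green, red), "range_z" (384x512 float32, mm along the optical axis (not along the pixel's ray), 0 where there is no reading), "fx", "fy", "cx", "cy" (pixels), "cam_to_world" (4x4, takes a point from camera to world coordinates). Camera axes: x right, y up, looking along -z (the intrinsics and any distortion apply to the point x, -y, -z); pixel columns grow to the right and rows downward; lengths in mm; the calibration is good to about 2 mm. A picture is of the moment at which its call begins.
A pose or a line that the arm cannot do raises PlanningError and nothing moves.
- finish_job(): hands the job in, once; it reports no verdict.
The state is a dict: "time": time; "qpos": joint angles; "qvel": joint speeds; "joint_efforts": joint torques, N m; "eef_pos": TCP position; "tool_rot": TCP orientation; "ft_force": force on the tool from outside, world axes, zero at the start; "torque": the same for the moment, N m; "finger_gap": finger opening in mm.
Only numpy, scipy, OpenCV 4.12 (cv2) and the standard library are available. Lean on these libraries where they do the work, as an engineer would, in place of code of your own. Each camera call takes 0.05 s, during which the arm holds its last target. There are 200 camera calls.

### The job

On the pastry board a flat cardboard carton stands upright with its foot at one short side of a dark rectangle drawn on the wood. Tip it over by pushing high on its broad face with your fingertips, towards the rectangle and not away from it or sideways, so that it ends lying flat and still on its broad side, wholly inside the rectangle: if it comes to lie over a line, nudge it further in with the fingertips. Do not lift or carry it, and leave the plate, jar, sugar box, cutter and tart where they are.

Things in the scene. Friction and masses are not known exactly. Their poses are not given: they have to be found in the camera images.
- carton: the loose flat carton of brown cardboard with a pale panel on each broad face: 50 mm thick (its x), 90 mm wide (its y), 150 mm tall (its z), about 0.25 kg (0.17 to 0.35); tips over rather than slides when pushed high up. It starts upright. Origin: centre of its underside. Its x axis is square to the broad faces and runs within about 5 degrees of the rectangle's long axis; whether the rectangle lies on its +x or -x side varies.
- carton_mid (a point): centre of the carton, 75 mm above its underside, axes as the carton's
- carton_top (a point): centre of the carton's top end, 150 mm above its underside
- carton_foot_l (a point): half-way through the thickness, middle of the carton's foot at the +y narrow side (45 mm from its axis)
- carton_foot_r (a point): the same at the -y narrow side of the foot
- carton_top_l (a point): the same at the top end, +y narrow side, 150 mm above the underside
- carton_top_r (a point): the same at the top end, -y narrow side
- outline: dark rectangle drawn on the board, 160 mm (its x) by 190 mm (its y) over the outside of its 6 mm lines, no height. Origin: its centre, on the board's top. The carton starts at or across one short side (+y or -y), within 16 mm of its middle; tipped straight in, about its lower edge, it lies inside or with its foot up to about 15 mm short of the line, and may need a nudge at the foot end.
- board: the fixed wooden pastry board under it all, 320 mm (its x) by 540 mm (its y), 12 mm thick, its top 12 mm above the table; origin: centre of its underside
- plate: loose white plate, 120 mm across, with three empty tart tins, 41 mm high in all; stands behind the carton, on the side away from the rectangle, with its rim some 20 to 50 mm from the carton; origin: centre of its underside; leave alone
- jar: loose jar, 52 mm across, 80 mm high, on the board's robot side; origin: centre of its underside; leave alone
- sugar_box: loose white box with a band, 50 x 50 mm, 85 mm high, on the board's robot side; origin: centre of its underside; leave alone
- cutter: loose steel ring cutter, 56 mm across, 30 mm high, on the board's far side; origin: centre of its underside; leave alone
- tart: loose filled tart in its tin, 62 mm across, 17 mm high, on the board's far side; origin: centre of its underside; leave alone
Not all that is in view belongs to the job. What is shaped like the carton but blue is not meant.

How it is judged:
By the outcome, as a careful person would: the job done as asked, in the order asked, and still so for the second after the job is handed in, with the robot touching nothing.
It also fails if it takes over 40 s, if anything falls off the work surface, if the arm or the gripper's body presses on something with over 40 N, if the wrist force passes 120 N, or if a joint passes its speed limit or range.

## Working session

There is one attempt and no reset: what is moved stays moved. The work goes in short steps, each a Python script; the robot and the scene stay as the last script left them, time stands still between calls to the robot, and variables do not carry over. Pictures are saved under pics/ and viewed, about 8 in all and at most 12, crops included, and the job is handed in when it is done.

```bash
mkdir -p pics; ls; cat > h.py <<'E'
import numpy as np, cv2
from workcell import *
def cloud(c):
    h,w=c["range_z"].shape; v,u=np.mgrid[:h,:w]; z=c["range_z"]
    p=np.stack([(u-c["cx"])/c["fx"]*z,-(v-c["cy"])/c["fy"]*z,-z,np.ones_like(z)],-1)
    return (p@c["cam_to_world"].T)[...,:3]
E
python3 - <<'E'
from h import *
for n in("top","scene"):
    c=camera(n); np.savez(f"{n}.npz",**c); print({k:v for k,v in c.items() if k not in("image","range_z")})
    cv2.imwrite(f"pics/{n}0.png",c["image"])
print(grip_point_offset, read_state()["time"])
E
```

```text
pics
{'fx': 359.02405738557803, 'fy': 359.02405738557803, 'cx': 259.9161386819103, 'cy': 187.86299490758412, 'cam_to_world': array([[-1.34430797e-02,  9.88266573e-01, -1.52146191e-01,
         4.37614635e+02],
       [-9.99569611e-01, -9.31418446e-03,  2.78179609e-02,
         2.84848913e+01],
       [ 2.60744432e-02,  1.52454668e-01,  9.87966446e-01,
         8.57748742e+02],
       [ 0.00000000e+00,  0.00000000e+00,  0.00000000e+00,
         1.00000000e+00]])}
{'fx': 355.7092458243459, 'fy': 355.7092458243459, 'cx': 259.8211378220672, 'cy': 193.65934829948773, 'cam_to_world': array([[-1.87459112e-01, -7.12648417e-01,  6.76011327e-01,
         1.00074343e+03],
       [ 9.82267619e-01, -1.33853940e-01,  1.31276227e-01,
         1.04975753e+02],
       [-3.06701598e-03,  6.88632962e-01,  7.25103605e-01,
         5.88616239e+02],
       [ 0.00000000e+00,  0.00000000e+00,  0.00000000e+00,
         1.00000000e+00]])}
-18.700000000000003 0.1
```

View pics/top0.png

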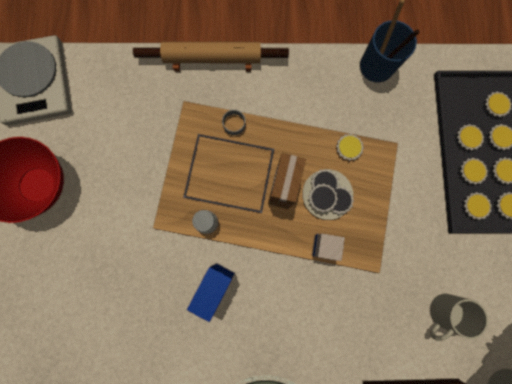

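View pics/scene0.png

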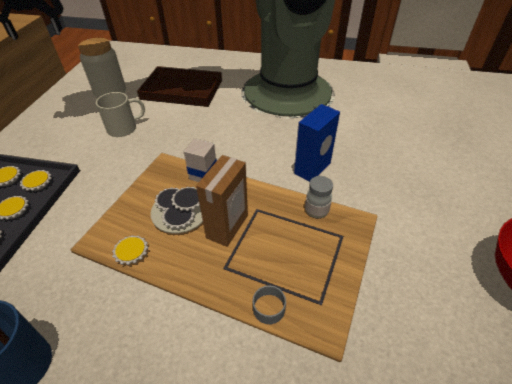

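The two candidates are the brown carton with the pale panel at top (288,180) / scene (225,200), and the blue carton at top (211,292) / scene (317,142). I choose the brown one because the blue one is excluded by the task. In the top picture the rectangle lies to its left (+y) and the plate to its right.

```bash
cat >> h.py <<'E'
def outline(c,P):
    # carve dark thin line on board level
    g=c["image"].max(-1).astype(int)
    m=(abs(P[...,2]-12)<6)&(g<75)&(P[...,0]>350)&(P[...,0]<700)&(P[...,1]>-50)&(P[...,1]<260)
    n,l,s,_=cv2.connectedComponentsWithStats(m.astype(np.uint8),connectivity=8)
    i=1+np.argmax(s[1:,2]*s[1:,3]); q=P[l==i]
    return q
def rect(q): return cv2.minAreaRect(np.ascontiguousarray(q[:,:2],np.float32))
E
python3 - <<'E'
from h import *
c=dict(np.load("top.npz")); P=cloud(c)
q=outline(c,P); r=rect(q); print("outline",len(q),r,cv2.boxPoints(r).round(0).tolist())
def at(u0,v0,rad,z0,z1):
    s=P[v0-rad:v0+rad,u0-rad:u0+rad].reshape(-1,3); s=s[(s[:,2]>z0)&(s[:,2]<z1)]; r=rect(s); return len(s),np.round(s.mean(0)),r
print("carton top",at(288,175,40,150,175))
print("plate",at(328,194,30,18,60))
print("jar",at(205,222,20,60,110)); print("cutter",at(234,122,18,30,50)); print("tart",at(349,148,18,20,40)); print("sugar",at(330,248,20,80,110))
s=camera("scene"); S=cloud(s)
q=S[(S[...,2]>145)&(S[...,2]<175)&(abs(S[...,0]-450)<150)&(abs(S[...,1]+20)<90)]; 
print("scene top",len(q),rect(q),q[:,2].max())
cv2.imwrite("pics/crop.png",cv2.resize(c["image"][95:275,150:400],None,fx=3,fy=3))
E
```

```text
outline 28 ((661.8739624023438, -14.50588607788086), (35.406410217285156, 12.99496078491211), 49.45230484008789) [[645.0, -24.0], [655.0, -32.0], [678.0, -5.0], [668.0, 3.0]]
carton top (1150, array([566., -46., 162.]), ((566.714599609375, -46.70843505859375), (50.02023696899414, 90.7468490600586), 75.26821899414062))
plate (2019, array([ 549., -150.,   39.]), ((551.65966796875, -152.898193359375), (119.3404312133789, 117.03510284423828), 89.32955169677734))
jar (441, array([486., 128.,  88.]), ((487.4661560058594, 128.9046630859375), (48.41068649291992, 46.28053283691406), 0.3235057294368744))
cutter (141, array([727.,  67.,  39.]), ((726.5909423828125, 67.05382537841797), (52.512474060058594, 55.35355758666992), 88.0810317993164))
tart (534, array([ 664., -210.,   29.]), ((665.3321533203125, -210.5419921875), (63.109458923339844, 64.11540222167969), 76.0769271850586))
sugar (599, array([ 429., -139.,   96.]), ((428.7397155761719, -139.899169921875), (50.5632438659668, 49.79146957397461), 79.84959411621094))
scene top 1014 ((480.27044677734375, -10.692298889160156), (60.742271423339844, 273.6549072265625), 65.78779602050781) 165.00892437923602
```

View pics/crop.png

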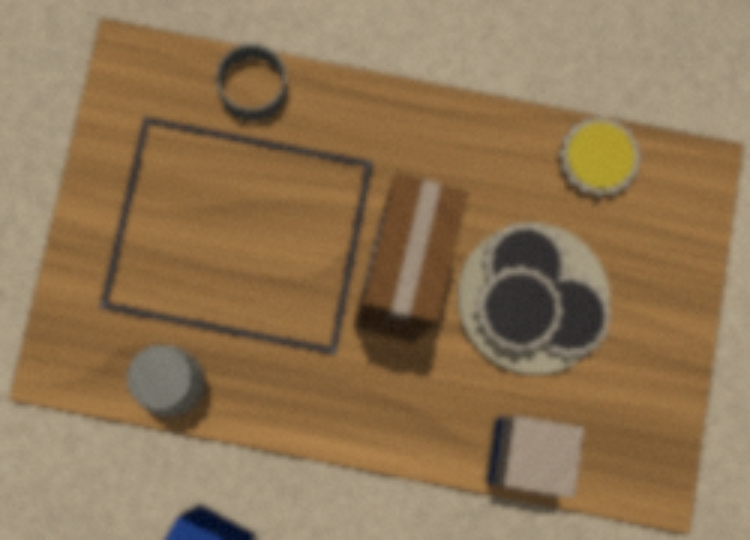

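The crop shows the brown carton at (415,255), with the outline corners at (146,120), (371,164), (334,352) and (103,306). The plate is at (535,300), just behind the carton, so the push direction is left (+y).

```bash
cat >> h.py <<'E'
def ray(c,u,v,z):
    d=c["cam_to_world"][:3,:3]@np.array([(u-c["cx"])/c["fx"],-(v-c["cy"])/c["fy"],-1]); o=c["cam_to_world"][:3,3]
    return o+d*(z-o[2])/d[2]
E
python3 - <<'E'
from h import *
c=dict(np.load("top.npz"));P=cloud(c)
K=np.array([ray(c,(u+.5)/3-.5+150,(v+.5)/3-.5+95,12)[:2] for u,v in[(146,120),(371,164),(334,352),(103,306)]])
print(K.round(1)); r=cv2.minAreaRect(K.astype(np.float32)); print(r)
np.save("K.npy",K)
e=(K[0]+K[3]-K[1]-K[2]); e/=np.linalg.norm(e); print("into rect dir",e,"ang",np.degrees(np.arctan2(e[1],e[0])))
ct=np.array([566.7,-46.7]); n=np.array([-e[1],e[0]])
O=K.mean(0); print("centre",O,"carton along",(ct-O)@e,"lat",(ct-O)@n)
a=np.radians(75.27); cx=np.array([np.cos(a),np.sin(a)]); print("carton x rel",cx, (551.7-ct[0],-152.9-ct[1]), np.array([551.7-ct[0],-152.9-ct[1]])@cx)
# finger orientation options: closed fingers, tool pointing down
y=np.array([*cx,0]); 
for tx in (cx,-cx,np.array([-cx[1],cx[0]]),np.array([cx[1],-cx[0]])):
    x=np.array([*tx,0]); z=np.array([0,0,-1.]); R=np.column_stack([x,np.cross(z,x),z])
    for s in(-60,80,): 
        p=ct+cx*s; print(tx.round(2),s,inverse_kinematics([*p,130.],R))
E
```

```text
[[700.  152.5]
 [662.2 -29.2]
 [510.2   2.9]
 [548.5 184.3]]
((605.3396606445312, 77.66219329833984), (185.60902404785156, 155.30545043945312), 78.08602905273438)
into rect dir [0.20520552 0.9787189 ] ang 78.15846952812743
centre [605.21692194  77.64859957] carton along -129.60621021711862 lat 12.180220126975122
carton x rel [0.25426437 0.96713475] (np.float64(-15.0), np.float64(-106.2)) -106.52367630163077
[0.25 0.97] -60 [ 0.56020932  0.58112515 -0.67410259  1.8101119   0.4494498   0.90867401
  0.99683149]
[0.25 0.97] 80 [ 0.39173915  0.66031593 -0.80756238  1.73563047  0.5583673   0.99100804
  0.68555257]
[-0.25 -0.97] -60 [ 0.08824397  0.50397923 -0.00843883  1.83542162  0.00566868  0.80221489
 -1.75096943]
[-0.25 -0.97] 80 [-0.09242975  0.54213787 -0.08573269  1.76206099  0.05937248  0.83989534
 -2.03345962]
[-0.97  0.25] -60 [-0.59979436  0.81674468  1.10656186  1.86879153 -0.86222462  1.03214013
 -2.51983641]
[-0.97  0.25] 80 [ 0.61928163  0.89011598 -1.27697603  1.72486773  0.90243606  1.24614233
  1.99722525]
[ 0.97 -0.25] -60 [ 0.36697651  0.52739426 -0.39355646  1.82023167  0.26098147  0.84499197
 -0.41004618]
[ 0.97 -0.25] 80 [ 0.19364308  0.58196609 -0.49724452  1.74608298  0.3412254   0.90028977
 -0.70629428]
```

```bash
cat >> h.py <<'E'
e=np.array([0.2052,0.9787]); O=np.array([605.2,77.6]); n=np.array([-e[1],e[0]])
def tool(cx):
    x=np.array([cx[1],-cx[0],0]); z=np.array([0,0,-1.]); return np.column_stack([x,np.cross(z,x),z])
E
python3 - <<'E'
from h import *
ct=np.array([566.7,-46.7]); a=np.radians(75.27); cx=np.array([np.cos(a),np.sin(a)]); R=tool(cx)
p=read_state()["eef_pos"]
S=dict(np.load("scene.npz")); print("bottle",ray(S,105,95,0))
movel([p[0],p[1],320],max_speed=250)
movep([*(ct-60*cx),260],R); clamp()
movel([*(ct-60*cx),130],max_speed=200)
print(read_state()["time"])
f0=np.array(read_state()["ft_force"])
g=movel([*(ct-15*cx),130],max_speed=40,guard=2); s=read_state(); print(g,(np.array(s["eef_pos"][:2])-ct)@cx,s["ft_force"]-f0)
g=movel([*(ct+30*cx),130],max_speed=45); s=read_state(); print((np.array(s["eef_pos"][:2])-ct)@cx,s["ft_force"]-f0)
wait(.5)
movel([*(ct-60*cx),150],max_speed=250)
c=camera("top");np.savez("t1.npz",**c);cv2.imwrite("pics/t1.png",cv2.resize(c["image"][95:275,150:400],None,fx=3,fy=3))
print(read_state()["time"])
E
```

```text
bottle [ 125.63504102 -553.42161442    0.        ]
4.2833
False -15.324384109791058 [1.12312151 0.7531654  0.05206688]
29.642563422761015 [ 0.93742745 -0.33762427 -0.34863313]
7.775
```

View pics/t1.png

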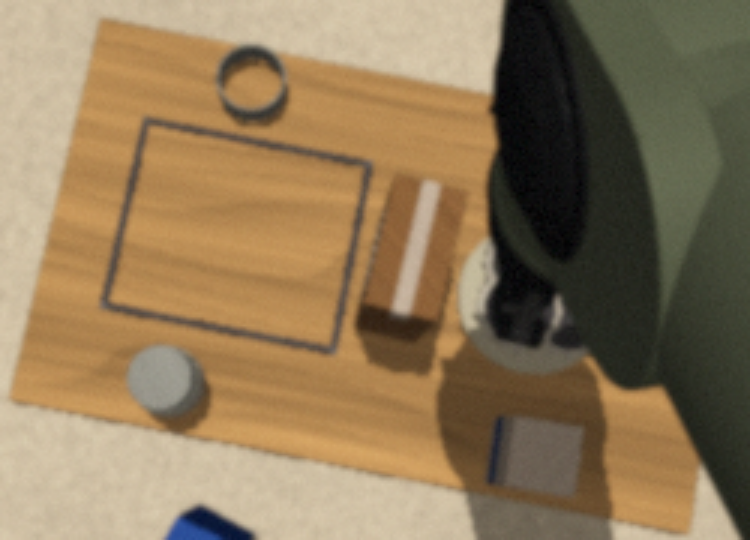

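The crop still shows the carton upright at (415,255), apparently unmoved, and the hand is back over the plate. I'll check from the scene camera before repeating the push.

```bash
python3 - <<'E'
from h import *
s=read_state(); print(s["eef_pos"],s["finger_gap"],s["tool_rot"].round(2) if hasattr(s["tool_rot"],"round") else s["tool_rot"])
c=camera("top");P=cloud(c)
q=P[135:215,248:328].reshape(-1,3)
q=q[(q[:,2]>155)&(q[:,2]<168)&(q[:,1]>-90)]; print(rect(q))
c=camera("scene"); cv2.imwrite("pics/s1.png",cv2.resize(c["image"][90:300,70:390],None,fx=2.4,fy=2.4))
E
```

```text
[ 551.48096903 -104.38293778  150.03216755] 0.19742290510409838 [[ 0.97 -0.25  0.  ]
 [-0.25 -0.97  0.  ]
 [ 0.   -0.   -1.  ]]
((566.8681640625, -46.76446533203125), (50.12913131713867, 90.75443267822266), 74.99878692626953)
```

View pics/s1.png

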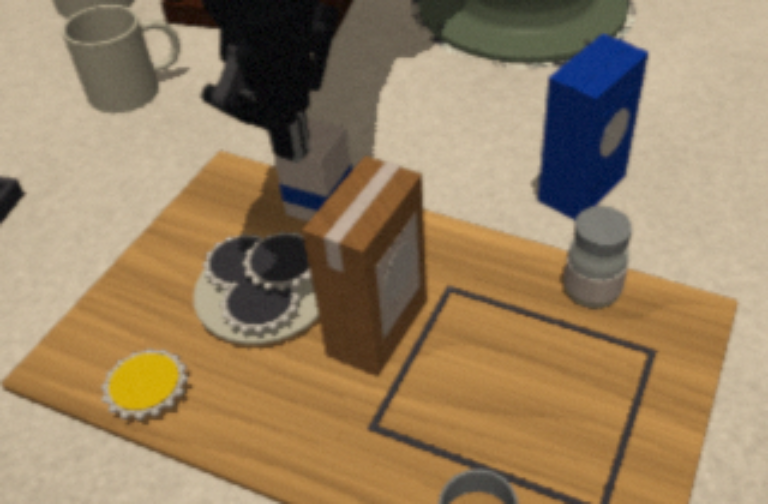

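```bash
python3 - <<'E'
from h import *
def proj(c,p):
    q=np.linalg.inv(c["cam_to_world"])@[*p,1]; return c["fx"]*q[0]/-q[2]+c["cx"], c["cy"]-c["fy"]*q[1]/-q[2]
p=read_state()["eef_pos"]
c=camera("scene"); u,v=proj(c,p); print("crop px",(u-70)*2.4,(v-90)*2.4)
c=camera("top"); u,v=proj(c,p); print("crop px",(u-150)*3,(v-95)*3)
for n in("scene","top"):
    c=camera(n);P=cloud(c); d=np.linalg.norm(P[...,:2]-p[:2],axis=-1)
    q=P[(d<45)&(P[...,2]>135)&(P[...,2]<220)&(P[...,1]<-80)]; print(n,len(q)); 
    for z in range(135,220,10):
        k=q[(q[:,2]>=z)&(q[:,2]<z+10)]
        if len(k): print(z,len(k),k.min(0).round(),k.max(0).round())
E
```

```text
crop px 298.51695756625315 188.43349382700927
crop px 497.41502098384035 269.73815080159557
scene 222
175 3 [ 557. -107.  183.] [559. -99. 185.]
185 41 [ 541. -113.  185.] [566. -92. 195.]
195 72 [ 541. -114.  195.] [567. -92. 205.]
205 77 [ 540. -113.  205.] [568. -92. 215.]
215 29 [ 545. -104.  215.] [567. -92. 220.]
top 14
175 1 [548. -94. 185.] [548. -94. 185.]
185 3 [548. -92. 188.] [553. -91. 192.]
195 7 [541. -94. 196.] [553. -90. 204.]
205 3 [540. -93. 207.] [543. -93. 211.]
```

The reported TCP and the cameras disagree. Both cameras put the fingertips about 33 mm higher than the reported z (183 against 150), while the carton top reads a correct 162. So the first push passed over the carton. I'll correct the height by 33 mm, using a guard, and check where the gripper body begins.

```bash
python3 - <<'E'
from h import *
ct=np.array([566.8,-46.7]); a=np.radians(75.1); cx=np.array([np.cos(a),np.sin(a)]); R=tool(cx)
p=np.array(read_state()["eef_pos"])
c=camera("scene");P=cloud(c); d=np.linalg.norm(P[...,:2]-p[:2],axis=-1)
for z in range(180,290,10):
    k=P[(d<70)&(P[...,2]>=z)&(P[...,2]<z+10)]
    if len(k): print(z,len(k),k.min(0).round(),k.max(0).round())
movel([*(ct-60*cx),107],frame=R,max_speed=150)
def rel(): s=read_state(); return (np.array(s["eef_pos"][:2])-ct)@cx, np.array(s["ft_force"]).round(2)
print(rel())
for t in range(-45,26,10):
    movel([*(ct+t*cx),107],max_speed=45); print(rel())
wait(.6)
c=camera("top");P=cloud(c)
cv2.imwrite("pics/t2.png",cv2.resize(c["image"][95:275,150:400],None,fx=3,fy=3))
movel([*(ct-75*cx),130],max_speed=250)
c=camera("top");np.savez("t2.npz",**c);P=cloud(c); q=P[100:230,170:330].reshape(-1,3); q=q[(abs(q[:,2]-62)<6)&(q[:,1]>-70)&(abs((q[:,:2]-O)@n)<75)]; print("flat",len(q),rect(q))
cv2.imwrite("pics/t3.png",cv2.resize(c["image"][95:275,150:400],None,fx=3,fy=3))
print(read_state()["time"])
E
```

```text
180 14 [ 550. -113.  183.] [562. -92. 190.]
190 64 [ 541. -114.  190.] [567. -92. 200.]
200 78 [ 541. -114.  200.] [567. -92. 210.]
210 65 [ 541. -113.  211.] [568. -92. 220.]
220 50 [ 532. -103.  220.] [579. -89. 230.]
230 180 [ 520. -120.  230.] [591. -83. 240.]
240 157 [ 513. -125.  240.] [597. -82. 250.]
250 228 [ 505. -128.  250.] [605. -80. 260.]
260 243 [ 497. -129.  260.] [613. -77. 270.]
270 384 [ 494. -131.  270.] [615. -77. 280.]
280 289 [ 505. -121.  280.] [605. -81. 290.]
(np.float64(-59.80476908504929), array([0.92, 0.28, 0.56]))
(np.float64(-44.7192685295403), array([-0.76, -1.7 ,  0.08]))
(np.float64(-34.6994012822817), array([-0.65, -0.36,  0.29]))
(np.float64(-24.62328951776362), array([-0.05, -0.02, -0.07]))
(np.float64(-14.654498749664029), array([-0.57, -0.38,  1.03]))
(np.float64(-4.579122886841933), array([0.14, 0.6 , 0.21]))
(np.float64(5.370909037038176), array([ 0.58, -0.9 ,  0.18]))
(np.float64(15.354119300671002), array([-0.78,  0.23,  0.61]))
(np.float64(25.35804546427622), array([ 0.43,  0.06, -0.4 ]))
flat 2608 ((593.5396728515625, 54.77196502685547), (149.894287109375, 90.01220703125), 75.17572784423828)
12.925
```

View pics/t3.png

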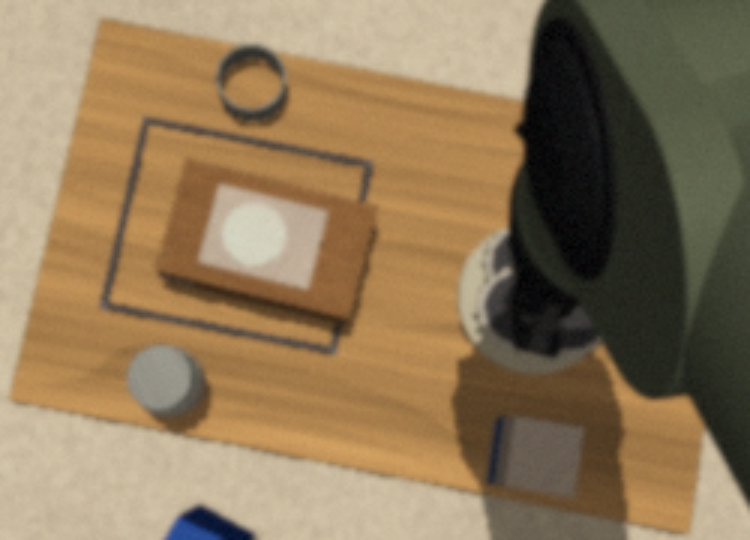

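The carton now lies flat, seen at (270,240) in the crop. Its foot end at (365,265) crosses the right-hand line by about 5 to 10 mm. I'll nudge it about 22 mm from the foot end.

```bash
python3 - <<'E'
from h import *
c2=np.array([593.5,54.8]); a=np.radians(75.2); cx=np.array([np.cos(a),np.sin(a)]); R=tool(cx)
P=lambda t,z:[*(c2+t*cx),z]
movel(P(-103,130),frame=R,max_speed=200)
print(movel(P(-103,2),max_speed=100,guard=8))
print(movel(P(-90,2),max_speed=60))
movel(P(-64,2),max_speed=30); print(read_state()["ft_force"])
movel(P(-100,2),max_speed=80)
movel(P(-103,150),max_speed=200)
movel(P(-200,220),max_speed=250)
c=camera("top");np.savez("t4.npz",**c);D=cloud(c); q=D[100:230,160:330].reshape(-1,3); q=q[(abs(q[:,2]-62)<6)&(q[:,1]>-70)&(abs((q[:,:2]-O)@n)<75)]; r=rect(q);print("flat",len(q),r)
b=cv2.boxPoints(r)-O; print("along",(b@e).round(1),"lat",(b@n).round(1))
cv2.imwrite("pics/t4.png",cv2.resize(c["image"][95:275,150:400],None,fx=3,fy=3))
print(read_state()["time"])
E
```

```text
False
False
[-0.56213496 -0.48717272  0.1909442 ]
flat 2609 ((599.7923583984375, 78.47846221923828), (150.53421020507812, 90.4825439453125), 75.33273315429688)
along [-73.2 -77.7  72.7  77.2] lat [ 54.4 -36.  -43.4  46.9]
18.4417
```

View pics/t4.png

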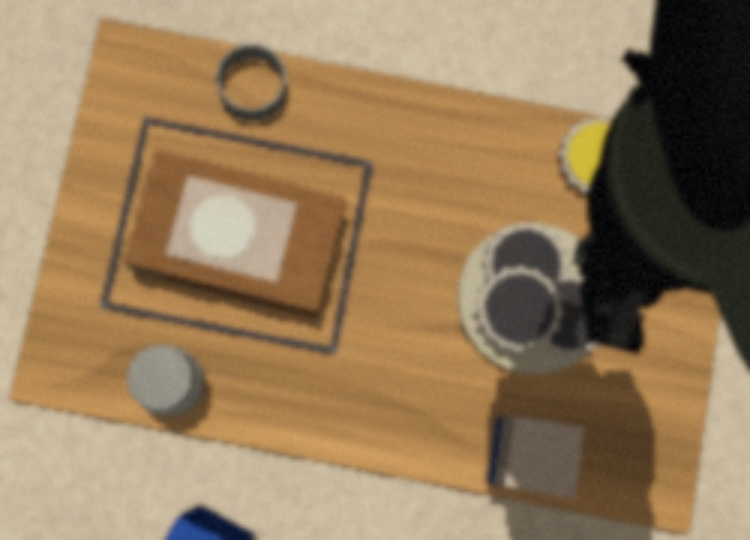

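The carton lies at (235,235), inside all four lines. The plate, jar, cutter, sugar box and tart are at the same pixels as before, and the arm is clear of everything. I'm handing the job in.

```bash
python3 -c "
from h import *
wait(.3); print(finish_job())"
```

```text
the job is handed in; nothing more can be done
None
```

The brown carton was tipped towards the rectangle, then nudged about 24 mm at its foot end. It now lies flat inside the outline, and I handed the job in at about 19 s.

- **Last check:** the top camera puts the carton's corners at most 78 mm along and 54 mm across from the outline's centre. The inner edges of the lines are at 89 mm and 74 mm. It lay flat, with its upper face at z of about 62 mm.
- **Other objects:** the plate, jar, cutter and sugar box looked unmoved in the last picture. So did the part of the tart that was visible, though the arm partly hid it. I did not re-measure any of them.
- **Disagreement:** the fingertips showed about 33 mm higher in the camera images than the reported TCP height. Because of this, my first push passed over the carton without touching it. I corrected for that offset afterwards, and both later pushes worked. I did not find the cause.
- **Force readings:** contact forces stayed within the sensor noise, so I confirmed each push from the pictures, not by force.

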